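# Free the hex key from behind the ramekin and bracket

## Robot

A 7-joint arm with a two-finger parallel gripper is mounted at the origin on the work surface. World frame = base frame: x ahead of the robot, y to its left, z up, the work surface at z = 0. Lengths are in m, angles in rad, forces in N, time in s.
With the tool pointing down it reaches from about 0.425 to 0.95 m from the base axis. Payload 4.7 kg.
Tool frame: the origin (TCP) lies midway between the tips of the shut fingers; the grasp point (between the pads) lies 19 mm behind it; z points along the fingers, y is the line along which they close (so a half turn about z gives the same grasp; the last joint's range is limited). The gripper opens to 87 mm and grips with 3 to 60 N. Pads are 19 mm wide; open, the fingers measure 117 mm over their backs; the gripper's body (75 mm by 190 mm) begins 51 mm behind the grasp point.
Start: joints at [-1.156, 0.469, -0.049, 1.532, 0.024, 1.141, -0.082], TCP at [0.29, 0.61, 0.184] pointing down, gripper open.
Joint ranges: [-2.59, 2.59], [-0.33, 1.99], [-1.39, 1.29], [0.1, 2.45], [-1.04, 4.18], [0.21, 1.99], [-2.66, 2.66]. Speed limits (rad/s): [2.57, 2.57, 3.14, 3.14, 3.14, 3.14, 3.14].

## Interface

Orientations are given as a unit quaternion [x, y, z, w].
In Python, from bench import r gives the robot as it stands. The module is installed in compiled form; this text tells all that it offers.
- The arm moves only by the tool apply_moves, never from a script. Its argument "series" is a list of rows, each an object with "xyz": the shift along the tool's x, y, z in cm, a list of three; "twist": the turn about the tool's z in rad. In form: [{"xyz": [dx, dy, dz], "twist": twist}, ...]. A call has exactly 10 rows; each row shifts and turns the commanded pose from where the row before left it, along the tool's axes as they then stand; what a row does not reach is not made up. A row lasts 1/10 s, in which the tool goes at most 50 mm and 8.59 degrees, less where a joint would pass 70% of its speed; a pose out of reach is approached as far as the arm can. A call with a gripper value outside its range is refused whole. "grip" is the closure, from 0 (fully open) to 1 (shut), set as the call begins (left out, the last holds). The fingers move at their own pace and stop on an object; the grip force is fixed at half the most. Time passes only in rows, so rows that do not move let the fingers close, or fill a call up. It gives the time, the measured TCP pose, the force, the opening and the grip force at its end, in the units of the state.
- r.read_state(): the state, without advancing time (a new reading comes with each control period).
- r.snapshot(name): name is "side" or "top" or "wrist"; returns a dict with "image" (400x640x3 uint8, red, green, blue), "K" (3x3 intrinsics, pixels), "k1" (the pictures are not rectified: a ray, as slopes to the right and down, at radius r is drawn at 1 + k1 r^2 times it, then the intrinsics apply), "pose" (4x4, takes a point from camera to world coordinates). Camera axes: x right, y down, z forward; pixel columns grow to the right and rows downward; lengths in m; the calibration is good to about 2 mm. A picture is of the moment at which its call begins. There is no depth.
- r.finish_job(): hands the job in; it is judged then, once.
The state is a dict: "time_s": time; "joint_pos": joint angles; "joint_velocities": joint speeds; "joint_torque": joint torques, N m; "position": TCP position; "tool_rot": TCP orientation; "wrist_force": force on the tool from outside, world axes, zero at the start; "ft_torque": the same for the moment, N m; "width": opening from 0.0 (shut) to 1.0 (fully open); "gripper_force": force on a finger pad.
Only numpy, scipy, OpenCV 4.12 (cv2) and the standard library are available. Lean on these libraries where they do the work, as an engineer would, in place of code of your own. Each camera call takes 0.05 s, during which the arm holds its last target. There are 200 camera calls.

## Task

The black-handled hex key has ended up in front of the organiser, boxed in behind the ramekin of cam locks and the steel angle bracket. Without shifting the hex key yet, stand the ramekin and the bracket upright, well inside the edges of the green side mat, then lay the hex key centred along the length of the blue tool mat, and only after that put the ramekin back on the middle of the round cork coaster and the bracket back on the middle of the square yellow pad, both standing upright. Keep the ramekin level enough that nothing spills, and do not shift the work light or the mug.

Things in the scene. Friction and masses are not known exactly. Their poses are not given: they have to be found in the camera images.
- ramekin: White ceramic ramekin, straight round wall 60 mm across, 45 mm tall, filled with cam locks that are fixed in it (0.15 to 0.3 kg). Origin: centre of its underside; z up. Starts on the coaster. Grip it from above across its outside diameter, along the organiser's y axis: there it has about 27 mm free to the bracket, along the organiser's x only about 10 mm to the hex key.
- bracket: Steel angle bracket, 0.22 kg: base 60 (x) x 50 (y) x 4 mm, upright plate 60 mm tall at its -x edge, two stepped cheeks 4 mm thick at y = -25 and +25 mm, reaching from x = -28 to +18 mm at 18-32 mm height, to +8 at 32-46, to -2 at the top. Origin: centre of the underside; z up. Starts on the square pad, x towards the hex key. Grip from above across the cheeks (50 mm), near x = -12 mm.
- hexkey: Hex key along its own x, 200 mm long, 0.12 kg. Black handle with red band, 24 wide, 22 high, x -100 to +10 mm; steel shank 7 mm thick, 11 mm up, to x +100, its tip bent 25 mm to +y. Origin: mid-length, centreline, underside; z up. Balances near x = -27 mm: grip the handle there across its width. Starts on the cabinet top (z = 0) along the organiser's front (its y axis), 30 mm from it.
- coaster: Round cork coaster, 72 mm across, 3 mm thick, fixed: the ramekin's home. Origin: centre of its underside on the cabinet top (its top is at +3 mm).
- square_pad: Square yellow plastic pad, 72 x 70 mm, 3 mm thick, fixed: the bracket's home. Origin: centre of its underside (its top is at +3 mm). Coaster and pad lie side by side in front of the hex key, 84 mm between centres; which is left varies.
- side_mat: Green side mat, 120 (x) x 210 (y) x 3 mm, fixed. Origin: centre of its underside (its top is at +3 mm). The parking area for the ramekin and the bracket, one towards each end; it is empty at the start, left or right of the work.
- tool_mat: Blue tool mat, 250 (its own x, the length) x 85 (y) x 3 mm, fixed. Origin: centre of its underside (its top is at +3 mm). The hex key's mid-length point goes over its centre with the key along its length, either way round. On the other side of the work from the side mat.
- organiser: Clear plastic organiser with five closed flip-up lids, 90 (x) x 250 (y) x 45 mm high, fixed, standing behind the hex key. Origin: centre of its underside.
- work_light: Blue work light with a toggle switch on top, 60 x 75 mm base, 118 mm tall, loose. Origin: centre of its underside. To be left alone.
- mug: Terracotta-coloured mug, 76 mm across, 90 mm tall, loose, handle at +y. Origin: centre of its underside. To be left alone.
Mind the look-alikes: they are no part of the job. What is shaped like the ramekin but orange or purple is not meant.

How it is judged:
By the outcome, as a careful person would: the job done as asked, in the order asked, and still so for the second after the job is handed in, with the robot touching nothing.
It also fails if it takes over 115 s, if anything falls off the work surface, if the arm or the gripper's body presses on something with over 40 N, if the wrist force passes 120 N, or if a joint passes its speed limit or range.

## Working session

There is one attempt and no reset: what is moved stays moved. The work goes in short steps, Python scripts to look and compute and a tool call to move; the robot and the scene stay as the last step left them, time stands still between calls to the robot, and variables do not carry over. Pictures are saved under pics/ and viewed, at most 14 in all, crops included, and the job is handed in when it is done.

Besides the shell and the picture viewer there is one more tool, called after "Request:" as name(argument=value, ...), one argument or row to a line, values as JSON. apply_moves: Moves the arm, as the interface text tells. Its arguments: {"type":"object","properties":{"series":{"type":"array","items":{"type":"object","properties":{"xyz":{"type":"array","items":{"type":"number"}},"twist":{"type":"number"}}}},"grip":{"type":"number"}},"required":["series"]}

```bash
mkdir -p pics; cat > h.py <<'E'
import numpy as np, cv2
from bench import r
def snap(n,f):
    s=r.snapshot(n); cv2.imwrite(f'pics/{f}.png',cv2.cvtColor(s['image'],cv2.COLOR_RGB2BGR))
    np.savez(f'pics/{f}.npz',**{k:np.array(s[k]) for k in('image','K','k1','pose')}); return s
def load(f): return np.load(f'pics/{f}.npz')
def ray(s,uv,z):
    K=s['K'];k1=float(s['k1']);P=s['pose']
    p=cv2.undistortPoints(np.array([[uv]],float),K,np.array([k1,0,0,0,0.]))[0,0]
    d=P[:3,:3]@np.array([p[0],p[1],1]); o=P[:3,3]
    return o+d*(z-o[2])/d[2]
def proj(s,X):
    P=np.linalg.inv(s['pose']);x=P[:3,:3]@np.array(X,float)+P[:3,3]
    rv=np.zeros(3);return cv2.projectPoints(x[None],rv,rv,s['K'],np.array([float(s['k1']),0,0,0,0.]))[0][0,0]
E
python3 - <<'E'
from h import *
for n in('top','side'):
    s=snap(n,n+'0'); print(n,s['K'].tolist(),s['k1'],np.round(s['pose'],3).tolist())
st=r.read_state();print({k:np.round(v,3).tolist() for k,v in st.items()})
E
```

```text
top [[452.91077242208485, 0.0, 319.5169224436524], [0.0, 452.91077242208485, 194.5685573792852], [0.0, 0.0, 1.0]] 0.0402144721435774 [[-0.004, -0.996, 0.093, 0.474], [-1.0, 0.003, -0.005, -0.003], [0.005, -0.093, -0.996, 0.977], [0.0, 0.0, 0.0, 1.0]]
side [[424.7536462905584, 0.0, 328.1924507896609], [0.0, 424.7536462905584, 199.21945484151735], [0.0, 0.0, 1.0]] -0.0751543845814583 [[-1.0, -0.017, 0.023, 0.515], [-0.028, 0.763, -0.646, 0.711], [-0.006, -0.646, -0.763, 0.856], [0.0, 0.0, 0.0, 1.0]]
{'time_s': 0.1, 'joint_pos': [-1.156, 0.469, -0.049, 1.534, 0.024, 1.141, -0.082], 'joint_velocities': [0.001, -0.002, 0.0, -0.002, 0.001, 0.002, -0.002], 'joint_torque': [0.001, -50.917, -0.081, -23.683, -0.061, 0.034, 0.0], 'position': [0.29, 0.609, 0.183], 'tool_rot': [0.22, 0.975, -0.001, -0.0], 'wrist_force': [-0.632, -0.189, 0.279], 'ft_torque': [-0.043, -0.0, -0.027], 'gripper_force': 0.0, 'width': 1.003}
```

View pics/top0.png

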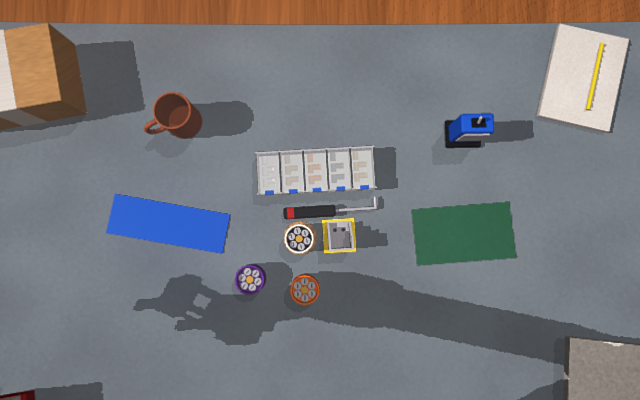

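View pics/side0.png

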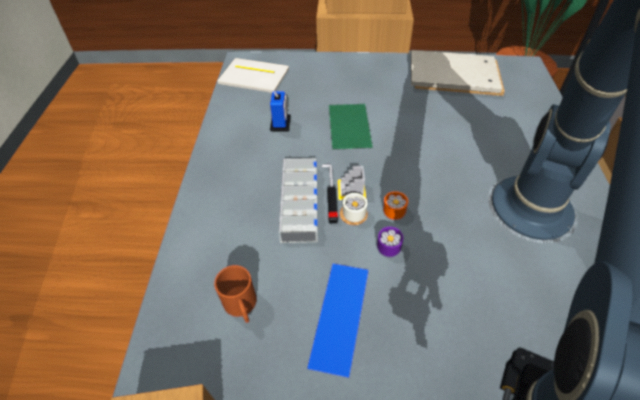

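The top view shows the white ramekin at (299,238), with look-alikes in purple (250,279) and orange (305,290). The bracket is at (339,236) on the yellow pad and the hex key runs from (285,213) to (376,203). The blue mat is at (168,223), the green mat at (464,233), the light at (470,130) and the mug at (172,115). By its description the white one is the ramekin. I'll check that in a close crop.

```bash
python3 - <<'E'
from h import *
im=cv2.imread('pics/top0.png')
c=cv2.resize(im[140:300,240:400],None,fx=5,fy=5,interpolation=cv2.INTER_CUBIC)[:600]
cv2.imwrite('pics/c1.png',c)
s=load('top0')
hsv=cv2.cvtColor(im,cv2.COLOR_BGR2HSV)
for n,lo,hi,x0,x1 in(('blue',(105,150,120),(120,255,255),90,245),('green',(60,80,40),(90,255,200),400,530)):
    m=cv2.inRange(hsv,lo,hi);m[:, :x0]=0;m[:,x1:]=0;m[:180]=0;m[290:]=0
    cs=max(cv2.findContours(m,0,1)[0],key=cv2.contourArea)
    w=np.array([ray(s,p[0],.003)[:2] for p in cs],np.float32)
    (c0,sz,a)=cv2.minAreaRect(w);print(n,c0,sz,a,cv2.minAreaRect(cs))
E
```

```text
blue (0.5042433738708496, 0.31526607275009155) (0.24941542744636536, 0.08428069949150085) 79.42710876464844 ((167.6660614013672, 223.0791473388672), (118.56310272216797, 39.83294677734375), 10.222168922424316)
green (0.4810921549797058, -0.31427356600761414) (0.11871103942394257, 0.20929470658302307) 4.5012688636779785 ((463.4249267578125, 233.07366943359375), (55.97845458984375, 99.75370788574219), 85.36454010009766)
```

View pics/c1.png

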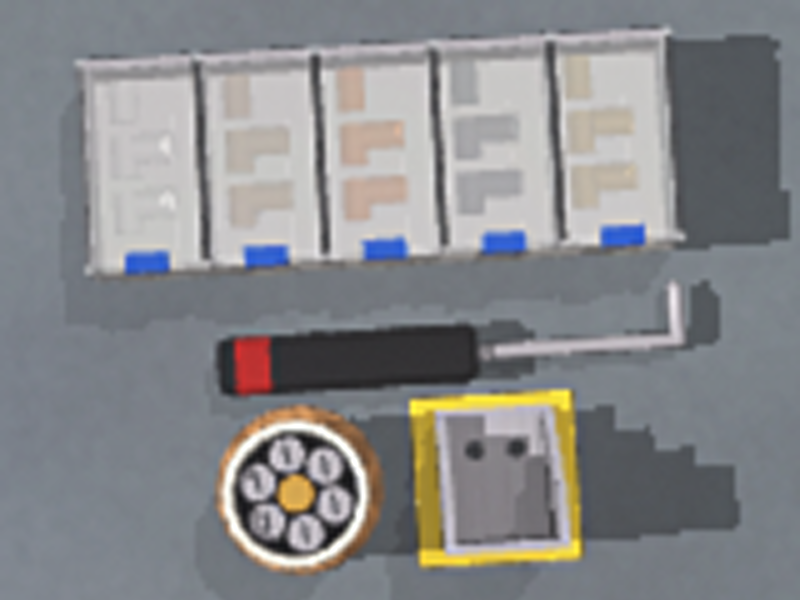

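The crop confirms it: the white ramekin is centred at crop (295,494) on the cork coaster, the bracket is on the yellow pad, and the key's handle spans crop (220–478, 325–394).

```bash
python3 - <<'E'
from h import *
s=load('top0')
f=lambda u,v,z:ray(s,(240+(u+.5)/5-.5,140+(v+.5)/5-.5),z)
p=lambda n,v:print(n,np.round(v,4).tolist())
p('ram',f(295,494,.048)); p('coaster',f(300,489,.003))
q=[f(u,v,.003)[:2] for u,v in((411,402),(570,390),(580,556),(420,566))]
R=lambda q:cv2.minAreaRect(np.array(q,np.float32))
print('pad',np.mean(q,0),R(q))
q=[f(u,v,.045)[:2] for u,v in((80,63),(668,32),(682,237),(90,270))]
print('org',np.mean(q,0),R(q), np.arctan2(*(-(q[1]-q[0]))), q[1]-q[0])
q=[f(u,v,.013)[:2] for u,v in((220,340),(475,325),(478,378),(222,394))]
print('handle',np.mean(q,0),R(q),q[1]-q[0],q[2]-q[3])
p('butt',f(220,367,.011));p('elbow',f(682,343,.011));p('tip',f(673,283,.011)); p('handle end',f(482,352,.011))
for z in(.004,.063):p('bracket',[f(u,v,z)[:2] for u,v in((437,412),(553,407),(570,545),(448,552))])
for n,u,v,z in(('purple',250,279,.05),('orange',305,290,.05),('lighttop',472,125,.118),('mug',172,110,.09)):p(n,ray(s,(u,v),z))
R0=__import__('scipy.spatial.transform',fromlist=['Rotation']).Rotation.from_quat(r.read_state()['tool_rot']).as_matrix();print(np.round(R0,3))
E
```

```text
ram [0.4705, 0.0352, 0.048]
coaster [0.4724, 0.035, 0.003]
pad [ 0.47673428 -0.04864956] ((0.4769662916660309, -0.04866716265678406), (0.07142623513936996, 0.0685461163520813), 2.911562919616699)
org [6.12464872e-01 1.64713996e-05] ((0.6125884652137756, 9.175390005111694e-05), (0.08669239282608032, 0.2454201579093933), 3.0311388969421387) -0.050825669213929246 [ 0.01246661 -0.24507046]
handle [0.52737567 0.01380572] ((0.5272809863090515, 0.013851404190063477), (0.023012759163975716, 0.10922948271036148), 3.184833526611328) [ 0.00604977 -0.10872412] [ 0.00642822 -0.10890687]
butt [0.5243, 0.0688, 0.011]
elbow [0.534, -0.1285, 0.011]
tip [0.5597, -0.125, 0.011]
handle end [0.5304, -0.043, 0.011]
bracket [[0.5051, -0.0238], [0.5071, -0.0736], [0.4483, -0.0803], [0.4455, -0.0282]]
bracket [[0.5032, -0.0226], [0.505, -0.0693], [0.4498, -0.0756], [0.4472, -0.0267]]
purple [0.3896, 0.1329, 0.05]
orange [0.3672, 0.0222, 0.05]
lighttop [0.6872, -0.3014, 0.118]
mug [0.7259, 0.285, 0.09]
[[-0.903  0.429 -0.001]
 [ 0.429  0.903 -0.002]
 [-0.    -0.002 -1.   ]]
```

Request:
apply_moves(
  series=[
    {"xyz": [-2, -2.2, 0], "twist": 0.13},
    {"xyz": [0, 0, 0], "twist": 0.14},
    {"xyz": [0, 0, 0], "twist": 0.14},
    {"xyz": [0, 0, 0], "twist": 0.14},
    {"xyz": [0, 0, 0], "twist": 0.14},
    {"xyz": [0, 0, 0], "twist": 0.14},
    {"xyz": [0, 0, 0], "twist": 0.14},
    {"xyz": [0, 0, 0], "twist": 0.14},
    {"xyz": [0, 0, 0], "twist": 0.14},
    {"xyz": [0, 0, 0], "twist": 0.14},
  ],
  grip=0.13,
)

```text
time_s: 1.1
position: [0.2981, 0.5808, 0.183]
tool_rot: [0.795, 0.606, -0.0, 0.0]
wrist_force: [0.4, -0.4, 0.0]
width: 0.868
gripper_force: 0.0
```

Request:
apply_moves(
  series=[
    {"xyz": [0, 0, 0], "twist": 0.14},
    {"xyz": [0, 0, 0], "twist": 0.14},
    {"xyz": [0, 0, 0], "twist": 0.14},
    {"xyz": [0, 0, 0], "twist": 0.14},
    {"xyz": [0, 0, 0], "twist": 0.14},
    {"xyz": [0, 0, 0], "twist": 0.14},
    {"xyz": [0, 0, 0], "twist": 0.14},
    {"xyz": [0, 0, 0], "twist": 0.14},
    {"xyz": [0, 0, 0], "twist": 0.14},
    {"xyz": [0, 0, 0], "twist": 0},
  ],
)

```text
time_s: 2.1
position: [0.298, 0.5809, 0.183]
tool_rot: [1.0, 0.024, -0.0, 0.001]
wrist_force: [-0.3, -0.7, -0.2]
width: 0.869
gripper_force: 0.0
```

```bash
cat >> h.py <<'E'
from scipy.spatial.transform import Rotation as Ro
def delta(x,y,z,phi):
    st=r.read_state();M=Ro.from_quat(st['tool_rot']).as_matrix();p=np.array(st['position'])
    cur=np.degrees(np.arctan2(M[1,1],M[0,1]))
    tw=-np.radians((phi-cur+180)%360-180)
    print('t',round(st['time_s'],2),'pos',np.round(p,4),'phi',round(cur,2),'tilt',np.round(M[:2,2],4),'q7',round(st['joint_pos'][6],2),'w',round(st['width'],3),'F',np.round(st['wrist_force'],1),'g',round(st['gripper_force'],1))
    print('cm',np.round(100*M.T@(np.array([x,y,z])-p),2),'twist',round(tw,3))
E
python3 -c "
from h import *
delta(.471,.035,.15,-87.1)"
```

```text
t 2.1 pos [0.298  0.5809 0.183 ] phi -87.24 tilt [-0.0001 -0.0012] q7 -2.46 w 0.869 F [-0.3 -0.7 -0.2] g 0.0
cm [14.64 55.36  3.36] twist -0.002
```

Request:
apply_moves(
  series=[
    {"xyz": [0.7, 2.8, 0], "twist": 0},
    {"xyz": [0.7, 2.8, 0], "twist": 0},
    {"xyz": [0.7, 2.8, 0], "twist": 0},
    {"xyz": [0.7, 2.8, 0], "twist": 0},
    {"xyz": [0.7, 2.8, 0], "twist": 0},
    {"xyz": [0.7, 2.8, 0], "twist": 0},
    {"xyz": [0.7, 2.8, 0], "twist": 0},
    {"xyz": [0.7, 2.8, 0], "twist": 0},
    {"xyz": [0.7, 2.8, 0], "twist": 0},
    {"xyz": [0.7, 2.8, 0], "twist": 0},
  ],
)

```text
time_s: 3.1
position: [0.3818, 0.3036, 0.1835]
tool_rot: [1.0, 0.026, -0.0, -0.0]
wrist_force: [-0.6, -0.3, -0.8]
width: 0.868
gripper_force: 0.0
```

Request:
apply_moves(
  series=[
    {"xyz": [0.8, 3, 0], "twist": 0},
    {"xyz": [0.8, 3, 0], "twist": 0},
    {"xyz": [0.8, 3, 0], "twist": 0},
    {"xyz": [0.8, 3, 0], "twist": 0},
    {"xyz": [0.8, 3, 0], "twist": 0},
    {"xyz": [0.8, 3, 0], "twist": 0},
    {"xyz": [0.8, 3, 0], "twist": 0},
    {"xyz": [0.8, 3, 0], "twist": 0},
    {"xyz": [0.8, 3, 0], "twist": 0},
    {"xyz": [0.4, 0.4, 0], "twist": 0},
  ],
)

```text
time_s: 4.1
position: [0.4711, 0.0308, 0.1838]
tool_rot: [1.0, 0.022, 0.0, 0.0]
wrist_force: [0.4, -0.2, 0.2]
width: 0.872
gripper_force: 0.0
```

```bash
python3 -c "
from h import *
s=snap('wrist','w1')
delta(.471,.035,.011,-87.1)
for X in((.471,.035,.048),(.4767,-.0487,.003),(.528,-.004,.022)):print(proj(s,X))"
```

```text
t 4.15 pos [0.4716 0.0324 0.1838] phi -87.38 tilt [ 0.0011 -0.0005] q7 -1.51 w 0.871 F [0.5 0.3 0.4] g 0.0
cm [-0.07 -0.28 17.28] twist -0.005
[315.24608422 179.29073028]
[393.63072851 169.41642506]
[357.27583878 119.36768013]
```

View pics/w1.png

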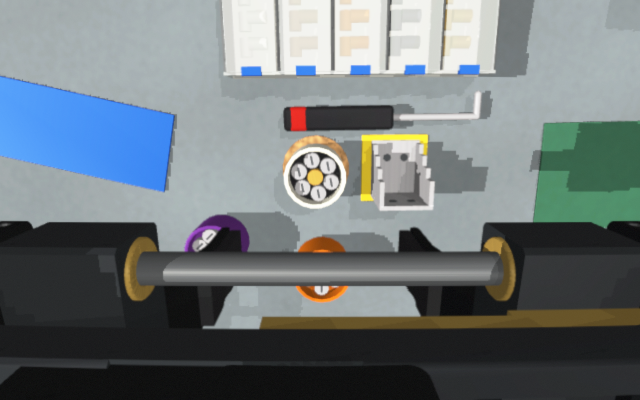

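White rim centre is at about (315,177) against a predicted (315,179), so aim x = 0.472. The bracket's plate is at its near side, as described.

Request:
apply_moves(
  series=[
    {"xyz": [0, -0.3, 2], "twist": 0},
    {"xyz": [0, 0, 2], "twist": 0},
    {"xyz": [0, 0, 2], "twist": 0},
    {"xyz": [0, 0, 2], "twist": 0},
    {"xyz": [0, 0, 2], "twist": 0},
    {"xyz": [0, 0, 2], "twist": 0},
    {"xyz": [0, 0, 2], "twist": 0},
    {"xyz": [0, 0, 1.5], "twist": 0},
    {"xyz": [0, 0, 1.0], "twist": 0},
    {"xyz": [0, 0, 0.6], "twist": 0},
  ],
)

```text
time_s: 5.15
position: [0.4701, 0.0388, 0.0117]
tool_rot: [1.0, 0.025, -0.001, -0.0]
wrist_force: [-0.6, -0.8, 0.6]
width: 0.868
gripper_force: 0.0
```

Request:
apply_moves(
  series=[
    {"xyz": [0, 0, 0], "twist": 0},
    {"xyz": [0, 0, 0], "twist": 0},
    {"xyz": [0, 0, 0], "twist": 0},
    {"xyz": [0, 0, 0], "twist": 0},
    {"xyz": [0, 0, 0], "twist": 0},
    {"xyz": [0, 0, 0], "twist": 0},
    {"xyz": [0, 0, 0], "twist": 0},
    {"xyz": [0, 0, 0], "twist": 0},
    {"xyz": [0, 0, 0], "twist": 0},
    {"xyz": [0, 0, 0], "twist": 0},
  ],
  grip=1,
)

```text
time_s: 6.15
position: [0.4706, 0.0378, 0.0125]
tool_rot: [1.0, 0.024, -0.0, -0.0]
wrist_force: [0.0, 0.8, 0.1]
width: 0.056
gripper_force: 0.0
```

```bash
python3 -c "
from h import *
delta(.4854,-.369,.11,-85.5)"
```

```text
t 6.15 pos [0.4706 0.0378 0.0125] phi -87.26 tilt [-0.  0.] q7 -1.22 w 0.056 F [0.  0.8 0.1] g 0.0
cm [-0.46 40.7  -9.75] twist -0.031
```

The fingers closed to almost nothing, so they did not take the ramekin. I'll look.

```bash
python3 -c "
from h import *
a=snap('wrist','w2')['image'];b=snap('top','t2')['image'][120:320,200:440];c=snap('side','s2')['image'][130:280,250:450]
b=cv2.resize(b,(480,400));c=cv2.resize(c,(320,240))
o=np.zeros((600,800,3),np.uint8);o[:400,:480]=b;o[:240,480:]=c;o[400:600,:320]=cv2.resize(a,(320,200));o[400:600,320:640]=cv2.resize(a,(320,200))
cv2.imwrite('pics/m2.png',o[:,:,::-1])"
```

```text
(no output)
```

View pics/m2.png

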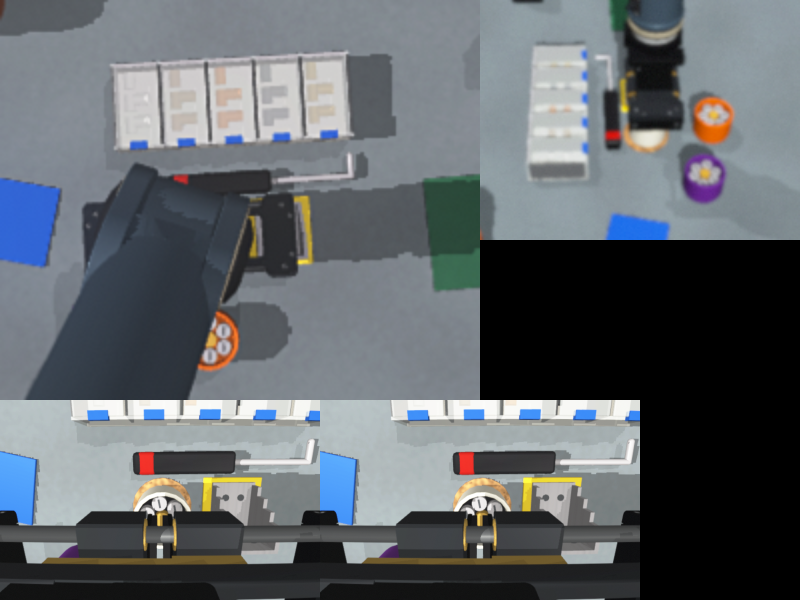

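```bash
python3 -c "
from h import *
s=load('w2');print(np.round(s['pose'],3).tolist())
for X in((.4706,.0378,.0125),(.472,.035,.048),(.472,.035,.003),(.4767,-.0487,.003),(.528,-.004,.022)):print(proj(s,X))
a=s['image'][120:330,200:480]
cv2.imwrite('pics/m3.png',cv2.resize(a,(800,600),interpolation=2)[:,:,::-1])"
```

```text
[[0.047, -0.969, -0.242, 0.536], [-0.999, -0.045, -0.011, 0.041], [0.0, 0.243, -0.97, 0.213], [0.0, 0.0, 0.0, 1.0]]
[320.0345603  223.59996904]
[325.99903313 243.71133806]
[324.68765855 216.78215428]
[461.06435406 215.4573734 ]
[404.66885112 128.74718426]
```

View pics/m3.png

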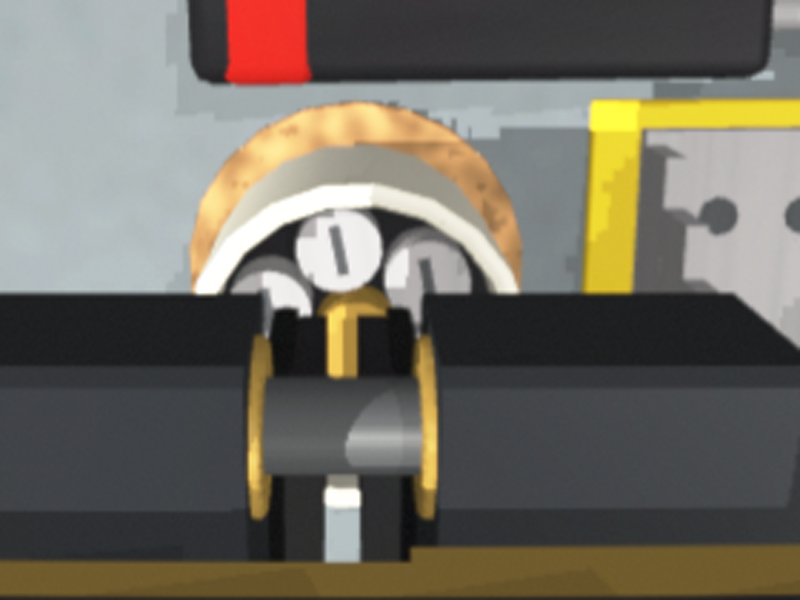

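```bash
python3 -c "
from h import *
s=load('s2')
for X in((.4706,.0378,.0125),(.4706,.0378,.0825),(.472,.035,.003),(.472,.035,.048)):print(proj(s,X))
delta(.472,.035,.011,-87.1)
a=s['image'][120:240,290:450]
b=load('side0')['image'][120:240,290:450]
cv2.imwrite('pics/m4.png',np.vstack([cv2.resize(a,(400,300),interpolation=2),cv2.resize(b,(400,300),interpolation=2)])[:,:,::-1])"
```

```text
[354.95171639 211.78079505]
[356.17504637 193.68825683]
[354.23381869 213.22929112]
[354.97699296 201.95727087]
t 6.3 pos [0.4705 0.0378 0.0125] phi -87.26 tilt [-0.0001  0.0001] q7 -1.22 w 0.013 F [-0.9 -0.4 -0.1] g 0.0
cm [0.13 0.29 0.15] twist -0.003
```

View pics/m4.png

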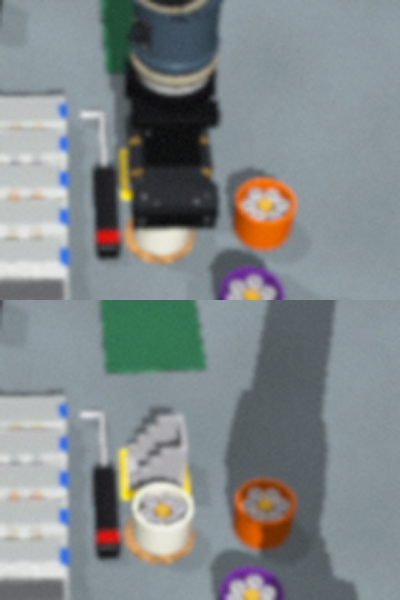

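```bash
python3 -c "
from h import *
s=load('w1');P=s['pose'];print(s['K'][0,0],s['k1'])
for z in(.17,.184,.2,.22,.25):
  print(z,[np.round(proj(s,(.4716-sg*.038*.05,.0324+sg*.038,z)),0) for sg in(1,-1)])
s=load('s2')
for y in(.038,.07,.1,.133):
  print(y,[np.round(proj(s,(.4706,y,z)),0) for z in(.0825,.1,.12,.15)])
a=load('w1')['image'][190:300,150:480];cv2.imwrite('pics/m5.png',cv2.resize(a,(800,266),interpolation=2)[:,:,::-1])
"
```

```text
359.2466087156653 -0.03528308963761488
0.17 [array([257., 216.]), array([378., 216.])]
0.184 [array([253., 223.]), array([382., 222.])]
0.2 [array([247., 232.]), array([387., 232.])]
0.22 [array([239., 246.]), array([395., 245.])]
0.25 [array([224., 273.]), array([410., 272.])]
0.038 [array([356., 194.]), array([357., 189.]), array([357., 183.]), array([357., 174.])]
0.07 [array([356., 204.]), array([357., 199.]), array([357., 194.]), array([358., 185.])]
0.1 [array([357., 214.]), array([357., 209.]), array([357., 204.]), array([358., 195.])]
0.133 [array([357., 225.]), array([357., 221.]), array([358., 215.]), array([358., 207.])]
```

View pics/m5.png

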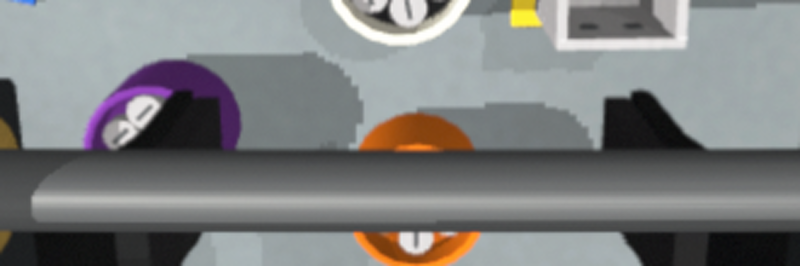

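The reported TCP looks inconsistent with where the tips show: in the wrist crop they sit about 30 mm higher. I'll lift, turn a quarter turn so the side camera sees the tips, and measure.

Request:
apply_moves(
  series=[
    {"xyz": [0, 0, -2.5], "twist": 0},
    {"xyz": [0, 0, -2.5], "twist": 0},
    {"xyz": [0, 0, -2.5], "twist": 0},
    {"xyz": [0, 0, -2.5], "twist": 0},
    {"xyz": [0, 0, -2.5], "twist": -0.14},
    {"xyz": [0, 0, 0], "twist": -0.14},
    {"xyz": [0, 0, 0], "twist": -0.14},
    {"xyz": [0, 0, 0], "twist": -0.14},
    {"xyz": [0, 0, 0], "twist": -0.14},
    {"xyz": [0, 0, 0], "twist": -0.14},
  ],
)

```text
time_s: 7.3
position: [0.4704, 0.0377, 0.1375]
tool_rot: [0.902, 0.432, -0.0, -0.0]
wrist_force: [0.0, 1.0, 0.6]
width: 0.006
gripper_force: 0.0
```

Request:
apply_moves(
  series=[
    {"xyz": [0, 0, 0], "twist": -0.14},
    {"xyz": [0, 0, 0], "twist": -0.14},
    {"xyz": [0, 0, 0], "twist": -0.14},
    {"xyz": [0, 0, 0], "twist": -0.14},
    {"xyz": [0, 0, 0], "twist": -0.14},
    {"xyz": [0, 0, 0], "twist": -0.03},
    {"xyz": [0, 0, 0], "twist": 0},
    {"xyz": [0, 0, 0], "twist": 0},
    {"xyz": [0, 0, 0], "twist": 0},
    {"xyz": [0, 0, 0], "twist": 0},
  ],
)

```text
time_s: 8.3
position: [0.4706, 0.0379, 0.1375]
tool_rot: [0.69, 0.723, -0.0, -0.0]
wrist_force: [-0.3, 0.0, 0.5]
width: 0.002
gripper_force: 0.0
```

```bash
python3 -c "
from h import *
delta(.471,.035,.011,2.9)
s=snap('side','s3'); p=np.array(r.read_state()['position'])
for d in(0,.019,.04,.07):print(d,(proj(s,p+[0,0,d])-[290,80])*4)
a=s['image'][80:220,290:490]
cv2.imwrite('pics/m6.png',cv2.resize(a,(800,560),interpolation=2)[:,:,::-1])
"
```

```text
t 8.3 pos [0.4706 0.0379 0.1375] phi 2.66 tilt [-0.  0.] q7 0.02 w 0.002 F [-0.3  0.   0.5] g 0.0
cm [-0.29  0.03 12.65] twist -0.004
0 [268.9223987 392.424856 ]
0.019 [270.4494802  369.63257877]
0.04 [272.18701688 343.64423262]
0.07 [274.76409843 304.99002404]
```

View pics/m6.png

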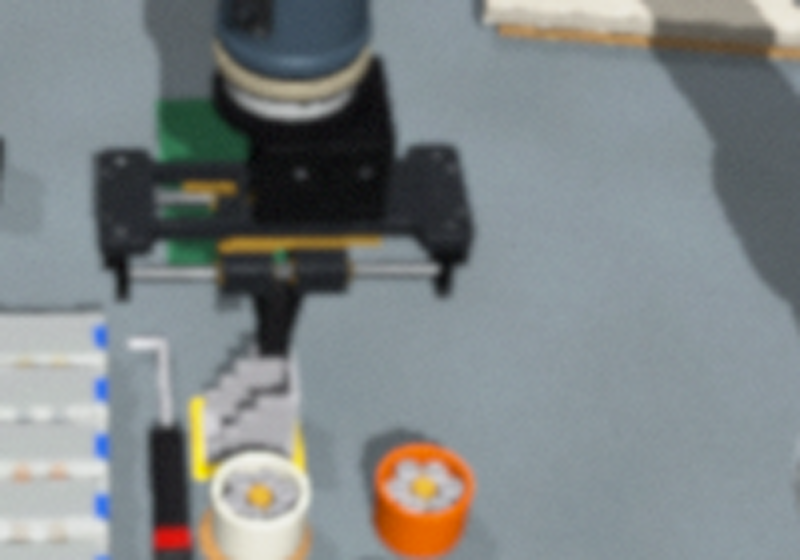

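The tips show at crop (275,355), where the reported TCP would project to (269,392). So the real tips are about 37 mm above the reported TCP, which agrees with the wrist estimate and with the fingers closing just above the rim. I'll subtract 37 mm from the z targets.

Request:
apply_moves(
  series=[
    {"xyz": [0, 0, 0], "twist": 0.14},
    {"xyz": [0, 0, 0], "twist": 0.14},
    {"xyz": [0, 0, 0], "twist": 0.14},
    {"xyz": [0, 0, 0], "twist": 0.14},
    {"xyz": [0, 0, 0], "twist": 0.14},
    {"xyz": [0, 0, 0], "twist": 0.14},
    {"xyz": [0, 0, 0], "twist": 0.14},
    {"xyz": [0, 0, 0], "twist": 0.14},
    {"xyz": [0, 0, 0], "twist": 0.14},
    {"xyz": [0, 0, 0], "twist": 0.14},
  ],
  grip=0.13,
)

```text
time_s: 9.35
position: [0.4706, 0.0379, 0.1376]
tool_rot: [0.994, 0.106, 0.0, -0.0]
wrist_force: [0.6, 0.4, 0.4]
width: 0.816
gripper_force: 0.0
```

Request:
apply_moves(
  series=[
    {"xyz": [0, 0, 1], "twist": 0.14},
    {"xyz": [0, 0, 2], "twist": 0.03},
    {"xyz": [0.1, 0.3, 2], "twist": 0},
    {"xyz": [0, 0, 2], "twist": 0},
    {"xyz": [0, 0, 2], "twist": 0},
    {"xyz": [0, 0, 1], "twist": 0},
    {"xyz": [0, 0, 0], "twist": 0},
    {"xyz": [0, 0, 0], "twist": 0},
    {"xyz": [0, 0, 0], "twist": 0},
    {"xyz": [0, 0, 0], "twist": 0},
  ],
)

```text
time_s: 10.35
position: [0.4724, 0.0351, 0.0383]
tool_rot: [1.0, 0.024, 0.001, -0.0]
wrist_force: [-0.4, 1.1, 0.1]
width: 0.87
gripper_force: 0.0
```

```bash
python3 -c "
from h import *
delta(.472,.035,-.025,-87.1)
"
```

```text
t 10.35 pos [0.4724 0.0351 0.0383] phi -87.25 tilt [0.0017 0.0007] q7 -1.26 w 0.87 F [-0.4  1.1  0.1] g 0.0
cm [-0.05  0.01  6.33] twist -0.003
```

Request:
apply_moves(
  series=[
    {"xyz": [0, 0, 1], "twist": 0},
    {"xyz": [0, 0, 1], "twist": 0},
    {"xyz": [0, 0, 1], "twist": 0},
    {"xyz": [0, 0, 1], "twist": 0},
    {"xyz": [0, 0, 0.6], "twist": 0},
    {"xyz": [0, 0, 0.5], "twist": 0},
    {"xyz": [0, 0, 0.4], "twist": 0},
    {"xyz": [0, 0, 0.3], "twist": 0},
    {"xyz": [0, 0, 0.2], "twist": 0},
    {"xyz": [0, 0, 0], "twist": 0},
  ],
)

```text
time_s: 11.35
position: [0.4717, 0.0349, -0.0226]
tool_rot: [1.0, 0.024, -0.0, -0.0]
wrist_force: [-0.2, -0.7, 0.4]
width: 0.869
gripper_force: 0.0
```

Request:
apply_moves(
  series=[
    {"xyz": [0, 0, 0], "twist": 0},
    {"xyz": [0, 0, 0], "twist": 0},
    {"xyz": [0, 0, 0], "twist": 0},
    {"xyz": [0, 0, 0], "twist": 0},
    {"xyz": [0, 0, 0], "twist": 0},
    {"xyz": [0, 0, 0], "twist": 0},
    {"xyz": [0, 0, 0], "twist": 0},
    {"xyz": [0, 0, 0], "twist": 0},
    {"xyz": [0, 0, 0], "twist": 0},
    {"xyz": [0, 0, 0], "twist": 0},
  ],
  grip=1,
)

```text
time_s: 12.35
position: [0.4718, 0.035, -0.0223]
tool_rot: [1.0, 0.024, 0.0, -0.0]
wrist_force: [-1.4, -0.3, 4.7]
width: 0.678
gripper_force: 30.0
```

```bash
python3 -c "
from h import *
delta(.4854,-.369,.07,-85.5)
"
```

```text
t 12.35 pos [ 0.4718  0.035  -0.0223] phi -87.26 tilt [0.0001 0.0003] q7 -1.15 w 0.678 F [-1.4 -0.3  4.7] g 30.0
cm [-0.57 40.41 -9.25] twist -0.031
```

Request:
apply_moves(
  series=[
    {"xyz": [0, 0, -0.5], "twist": 0},
    {"xyz": [0, 0, -1], "twist": 0},
    {"xyz": [0, 0, -1.5], "twist": 0},
    {"xyz": [0, 0, -1.5], "twist": 0},
    {"xyz": [0, 0, -1.5], "twist": 0},
    {"xyz": [0, 0, -1.5], "twist": 0},
    {"xyz": [0, 0, -1], "twist": 0},
    {"xyz": [0, 0.5, -0.5], "twist": 0},
    {"xyz": [0, 1, 0], "twist": 0},
    {"xyz": [0, 1.5, 0], "twist": 0},
  ],
)

```text
time_s: 13.35
position: [0.4727, 0.0046, 0.0672]
tool_rot: [1.0, 0.025, -0.0, -0.0]
wrist_force: [-0.1, -0.1, -2.6]
width: 0.681
gripper_force: 30.0
```

Request:
apply_moves(
  series=[
    {"xyz": [0, 2, 0], "twist": 0},
    {"xyz": [0, 2.5, 0], "twist": 0},
    {"xyz": [0, 2.5, 0], "twist": 0},
    {"xyz": [0, 2.5, 0], "twist": 0},
    {"xyz": [0, 2.5, 0], "twist": 0},
    {"xyz": [0, 2.5, 0], "twist": 0},
    {"xyz": [0, 2.5, 0], "twist": 0},
    {"xyz": [0, 2.5, 0], "twist": 0},
    {"xyz": [0, 2.5, 0], "twist": 0},
    {"xyz": [0, 2.5, 0], "twist": 0},
  ],
)

```text
time_s: 14.35
position: [0.4836, -0.2416, 0.0666]
tool_rot: [1.0, 0.023, -0.001, -0.0]
wrist_force: [-0.7, 0.8, -0.7]
width: 0.679
gripper_force: 30.0
```

Request:
apply_moves(
  series=[
    {"xyz": [0, 2.5, 0], "twist": 0},
    {"xyz": [0, 2.5, 0], "twist": 0},
    {"xyz": [0, 2.5, 0], "twist": 0},
    {"xyz": [0, 2.2, 0], "twist": 0},
    {"xyz": [0, 1.5, 0], "twist": 0},
    {"xyz": [0, 1, 0], "twist": 0},
    {"xyz": [0, 0.5, 0], "twist": 0},
    {"xyz": [0, 0, 0], "twist": 0},
    {"xyz": [0, 0, 0], "twist": 0},
    {"xyz": [0, 0, 0], "twist": 0},
  ],
)

```text
time_s: 15.35
position: [0.4913, -0.3654, 0.0674]
tool_rot: [1.0, 0.025, -0.0, -0.001]
wrist_force: [-0.2, -0.2, -1.6]
width: 0.679
gripper_force: 30.0
```

```bash
python3 -c "
from h import *
delta(.4854,-.369,-.0223,-85.5)
"
```

```text
t 15.35 pos [ 0.4913 -0.3654  0.0674] phi -87.18 tilt [-0.     0.001] q7 -0.53 w 0.679 F [-0.2 -0.2 -1.6] g 30.0
cm [-0.6   0.34  8.97] twist -0.029
```

Request:
apply_moves(
  series=[
    {"xyz": [-0.3, 0.2, 0.5], "twist": 0},
    {"xyz": [-0.3, 0.1, 1.3], "twist": 0},
    {"xyz": [0, 0, 1.5], "twist": 0},
    {"xyz": [0, 0, 1.5], "twist": 0},
    {"xyz": [0, 0, 1.5], "twist": 0},
    {"xyz": [0, 0, 1.2], "twist": 0},
    {"xyz": [0, 0, 0.7], "twist": 0},
    {"xyz": [0, 0, 0.4], "twist": 0},
    {"xyz": [0, 0, 0.2], "twist": 0},
    {"xyz": [0, 0, 0.1], "twist": 0},
  ],
)

```text
time_s: 16.35
position: [0.4854, -0.3702, -0.0213]
tool_rot: [1.0, 0.024, 0.0, 0.0]
wrist_force: [-0.3, -0.1, -1.7]
width: 0.679
gripper_force: 30.0
```

Request:
apply_moves(
  series=[
    {"xyz": [0, 0, 0], "twist": 0},
    {"xyz": [0, 0, 0], "twist": 0},
    {"xyz": [0, 0, 0], "twist": 0},
    {"xyz": [0, 0, 0], "twist": 0},
    {"xyz": [0, 0, 0], "twist": 0},
    {"xyz": [0, 0, 0], "twist": 0},
    {"xyz": [0, 0, 0], "twist": 0},
    {"xyz": [0, 0, -1.5], "twist": 0},
    {"xyz": [0, 0, -2], "twist": 0},
    {"xyz": [0, 0, -2], "twist": 0},
  ],
  grip=0.1,
)

```text
time_s: 17.35
position: [0.485, -0.3702, 0.0349]
tool_rot: [1.0, 0.024, 0.0, 0.0]
wrist_force: [1.1, 0.2, 0.6]
width: 0.895
gripper_force: 0.0
```

```bash
python3 -c "
from h import *
delta(.465,-.050,.03,-87.1)
"
```

```text
t 17.35 pos [ 0.485  -0.3702  0.0349] phi -87.28 tilt [ 0.     -0.0002] q7 -0.49 w 0.895 F [1.1 0.2 0.6] g 0.0
cm [ -0.48 -32.08   0.49] twist -0.003
```

Request:
apply_moves(
  series=[
    {"xyz": [0, -1, -2], "twist": 0},
    {"xyz": [0, -2.5, -1.5], "twist": 0},
    {"xyz": [0, -3, 0], "twist": 0},
    {"xyz": [0, -3, 0], "twist": 0},
    {"xyz": [0, -3, 0], "twist": 0},
    {"xyz": [0, -3, 0], "twist": 0},
    {"xyz": [0, -3, 0], "twist": 0},
    {"xyz": [0, -3, 0], "twist": 0},
    {"xyz": [0, -3, 0], "twist": 0},
    {"xyz": [0, -2.5, 0], "twist": 0},
  ],
  grip=0.15,
)

```text
time_s: 18.35
position: [0.4723, -0.0987, 0.0694]
tool_rot: [1.0, 0.024, 0.001, -0.0]
wrist_force: [0.3, 0.2, 0.1]
width: 0.848
gripper_force: 0.0
```

Request:
apply_moves(
  series=[
    {"xyz": [0, -2.5, 0], "twist": 0},
    {"xyz": [-0.2, -1.5, 0], "twist": 0},
    {"xyz": [-0.3, -1, 0], "twist": 0},
    {"xyz": [0, 0, 0], "twist": 0},
    {"xyz": [0, 0, 0], "twist": 0},
    {"xyz": [0, 0, 0], "twist": 0},
    {"xyz": [0, 0, 0], "twist": 0},
    {"xyz": [0, 0, 0], "twist": 0},
    {"xyz": [0, 0, 0], "twist": 0},
    {"xyz": [0, 0, 0], "twist": 0},
  ],
)

```text
time_s: 19.35
position: [0.4648, -0.0508, 0.0685]
tool_rot: [1.0, 0.024, -0.0, 0.0]
wrist_force: [0.2, 0.1, -1.2]
width: 0.848
gripper_force: 0.0
```

```bash
python3 -c "
from h import *
delta(.465,-.050,-.018,-87.1)
s=snap('wrist','w4')
for X in((.465,-.05,.063),(.4767,-.05,.003)):print((proj(s,X)))
cv2.imwrite('pics/w4c.png',s['image'][:,:,::-1])
"
```

```text
t 19.35 pos [ 0.4648 -0.0508  0.0685] phi -87.28 tilt [-0.0001 -0.    ] q7 -1.12 w 0.848 F [ 0.2  0.1 -1.2] g 0.0
cm [ 0.03 -0.08  8.65] twist -0.003
[318.72739447 220.41889678]
[319.5733569  181.55712825]
```

View pics/w4c.png

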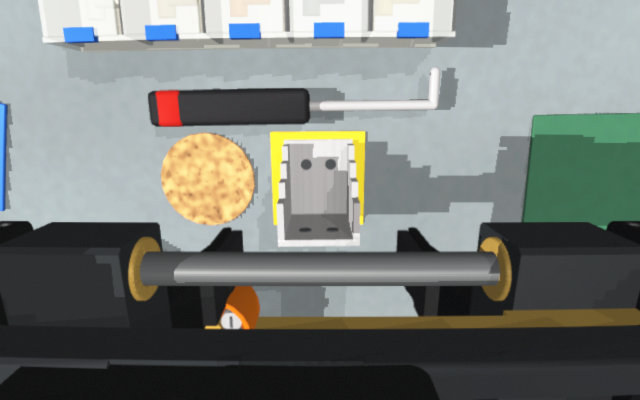

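Bracket is central between the fingers at (320,190). The coaster at (208,179) is bare and the key is untouched.

Request:
apply_moves(
  series=[
    {"xyz": [0, 0, 1], "twist": 0},
    {"xyz": [0, 0, 1.5], "twist": 0},
    {"xyz": [0, 0, 1.5], "twist": 0},
    {"xyz": [0, 0, 1.5], "twist": 0},
    {"xyz": [0, 0, 1.2], "twist": 0},
    {"xyz": [0, 0, 1], "twist": 0},
    {"xyz": [0, 0, 0.6], "twist": 0},
    {"xyz": [0, 0, 0.3], "twist": 0},
    {"xyz": [0, 0, 0], "twist": 0},
    {"xyz": [0, 0, 0], "twist": 0},
  ],
)

```text
time_s: 20.4
position: [0.4652, -0.0506, -0.0172]
tool_rot: [1.0, 0.024, 0.0, -0.0]
wrist_force: [-0.9, 0.5, -0.7]
width: 0.851
gripper_force: 0.0
```

Request:
apply_moves(
  series=[
    {"xyz": [0, 0, 0], "twist": 0},
    {"xyz": [0, 0, 0], "twist": 0},
    {"xyz": [0, 0, 0], "twist": 0},
    {"xyz": [0, 0, 0], "twist": 0},
    {"xyz": [0, 0, 0], "twist": 0},
    {"xyz": [0, 0, 0], "twist": 0},
    {"xyz": [0, 0, 0], "twist": 0},
    {"xyz": [0, 0, 0], "twist": 0},
    {"xyz": [0, 0, 0], "twist": 0},
    {"xyz": [0, 0, 0], "twist": 0},
  ],
  grip=1,
)

```text
time_s: 21.4
position: [0.4648, -0.0504, -0.0174]
tool_rot: [1.0, 0.024, 0.0, -0.0]
wrist_force: [-1.2, 1.2, 4.6]
width: 0.577
gripper_force: 29.9
```

```bash
python3 -c "
from h import *
delta(.465,-.259,.05,-85.5)
s=load('w4')
print('coaster',ray(s,(208,179),.003))
print('pad',[ray(s,p,.003).round(4)[:2] for p in((270.5,131.5),(365.5,131.5))])
"
```

```text
t 21.4 pos [ 0.4648 -0.0504 -0.0174] phi -87.26 tilt [0.     0.0004] q7 -0.97 w 0.577 F [-1.2  1.2  4.6] g 29.9
cm [-0.98 20.83 -6.75] twist -0.031
coaster [0.47479981 0.03444932 0.003     ]
pad [array([ 0.5123, -0.0124]), array([ 0.5156, -0.0818])]
```

Request:
apply_moves(
  series=[
    {"xyz": [0, 0, -0.5], "twist": 0},
    {"xyz": [0, 0, -1], "twist": 0},
    {"xyz": [0, 0, -1.5], "twist": 0},
    {"xyz": [0, 0.5, -1.5], "twist": 0},
    {"xyz": [0, 1.5, -0.5], "twist": 0},
    {"xyz": [0, 2, 0], "twist": 0},
    {"xyz": [0, 2.5, 0], "twist": 0},
    {"xyz": [0, 2.5, 0], "twist": 0},
    {"xyz": [0, 2.5, 0], "twist": 0},
    {"xyz": [0, 2.5, 0], "twist": 0},
  ],
)

```text
time_s: 22.4
position: [0.4708, -0.1925, 0.0324]
tool_rot: [1.0, 0.023, -0.0, 0.0]
wrist_force: [-0.4, -0.5, -2.5]
width: 0.571
gripper_force: 29.9
```

Request:
apply_moves(
  series=[
    {"xyz": [-0.3, 2.5, 0], "twist": 0},
    {"xyz": [-0.4, 2, 0], "twist": 0},
    {"xyz": [-0.3, 1.4, 0], "twist": 0},
    {"xyz": [0, 0.9, 0], "twist": 0},
    {"xyz": [0, 0, 0.5], "twist": 0},
    {"xyz": [0, 0, 1], "twist": 0},
    {"xyz": [0, 0, 1], "twist": 0},
    {"xyz": [0, 0, 1], "twist": 0},
    {"xyz": [0, 0, 0.8], "twist": 0},
    {"xyz": [0, 0, 0.4], "twist": 0},
  ],
)

```text
time_s: 23.4
position: [0.4642, -0.2581, -0.0158]
tool_rot: [1.0, 0.024, -0.001, -0.0]
wrist_force: [-0.2, -0.1, -1.4]
width: 0.572
gripper_force: 29.9
```

```bash
python3 -c "
from h import *
delta(.465,-.259,-.0174,-85.5)
"
```

```text
t 23.4 pos [ 0.4642 -0.2581 -0.0158] phi -87.23 tilt [-0.0018  0.0008] q7 -0.58 w 0.572 F [-0.2 -0.1 -1.4] g 29.9
cm [0.08 0.09 0.16] twist -0.03
```

Request:
apply_moves(
  series=[
    {"xyz": [0, 0, 0.1], "twist": 0},
    {"xyz": [0, 0, 0], "twist": 0},
    {"xyz": [0, 0, 0], "twist": 0},
    {"xyz": [0, 0, 0], "twist": 0},
    {"xyz": [0, 0, 0], "twist": 0},
    {"xyz": [0, 0, 0], "twist": 0},
    {"xyz": [0, 0, 0], "twist": 0},
    {"xyz": [0, 0, -1.5], "twist": 0},
    {"xyz": [0, 0, -2.5], "twist": 0},
    {"xyz": [0, 0, -2.5], "twist": 0},
  ],
  grip=0.15,
)

```text
time_s: 24.4
position: [0.4644, -0.259, 0.0509]
tool_rot: [1.0, 0.024, -0.0, 0.0]
wrist_force: [0.4, 0.4, 0.0]
width: 0.853
gripper_force: 0.0
```

Request:
apply_moves(
  series=[
    {"xyz": [0, -2, -2.5], "twist": 0},
    {"xyz": [0.6, -2.5, -1], "twist": 0},
    {"xyz": [0.7, -3, 0], "twist": 0},
    {"xyz": [0.7, -3, 0], "twist": 0},
    {"xyz": [0.7, -3, 0], "twist": 0},
    {"xyz": [0.7, -3, 0], "twist": 0},
    {"xyz": [0.7, -3, 0], "twist": 0},
    {"xyz": [0.7, -3, 0], "twist": 0},
    {"xyz": [0.7, -2.5, 0], "twist": 0},
    {"xyz": [0, 0, 0], "twist": -0.14},
  ],
  grip=0.55,
)

```text
time_s: 25.4
position: [0.5088, -0.0021, 0.0851]
tool_rot: [0.995, 0.099, 0.0, -0.0]
wrist_force: [0.3, 0.4, -0.5]
width: 0.446
gripper_force: 0.0
```

Request:
apply_moves(
  series=[
    {"xyz": [0, 0, 0], "twist": -0.14},
    {"xyz": [0, 0, 0], "twist": -0.14},
    {"xyz": [0, 0, 0], "twist": -0.14},
    {"xyz": [0, 0, 0], "twist": -0.14},
    {"xyz": [0, 0, 0], "twist": -0.14},
    {"xyz": [0, 0, 0], "twist": -0.14},
    {"xyz": [0, 0, 0], "twist": -0.14},
    {"xyz": [0, 0, 0], "twist": -0.14},
    {"xyz": [0, 0, 0], "twist": -0.14},
    {"xyz": [0, 0, 0], "twist": -0.14},
  ],
)

```text
time_s: 26.4
position: [0.5079, -0.0069, 0.0856]
tool_rot: [0.699, 0.715, 0.0, 0.0]
wrist_force: [0.2, 0.8, -0.3]
width: 0.455
gripper_force: 0.0
```

```bash
python3 -c "
from h import *
delta(.528,-.004,.05,2.8)
"
```

```text
t 26.4 pos [ 0.5079 -0.0069  0.0856] phi 1.27 tilt [ 0.0011 -0.0003] q7 0.12 w 0.455 F [ 0.2  0.8 -0.3] g 0.0
cm [0.25 2.01 3.56] twist -0.027
```

Request:
apply_moves(
  series=[
    {"xyz": [0.2, 1, 1], "twist": -0.03},
    {"xyz": [0, 1, 1], "twist": 0},
    {"xyz": [0, 0, 1], "twist": 0},
    {"xyz": [0, 0, 1], "twist": 0},
    {"xyz": [0, 0, 0.5], "twist": 0},
    {"xyz": [0, 0, 0], "twist": 0},
    {"xyz": [0, 0, 0], "twist": 0},
    {"xyz": [0, 0, 0], "twist": 0},
    {"xyz": [0, 0, 0], "twist": 0},
    {"xyz": [0, 0, 0], "twist": 0},
  ],
)

```text
time_s: 27.4
position: [0.5279, -0.0038, 0.0398]
tool_rot: [0.69, 0.724, 0.0, 0.0]
wrist_force: [0.0, 0.4, -0.2]
width: 0.449
gripper_force: 0.0
```

```bash
python3 -c "
from h import *
delta(.528,-.004,-.032,2.8)
s=load('w4')
print('handle front/back at u=230',ray(s,(230,124.5),.008),ray(s,(230,91),.015),'butt',ray(s,(149,108),.011))
print('org front', ray(s,(450,33),.045), ray(s,(50,41),.045))
w=snap('wrist','w5'); p=snap('top','t5')
a=w['image'];b=p['image'][150:290,240:420]
cv2.imwrite('pics/m7.png',np.vstack([cv2.resize(a,(480,300)),cv2.resize(b,(480,300))])[:,:,::-1])
"
```

```text
t 27.4 pos [ 0.5279 -0.0038  0.0398] phi 2.7 tilt [0.0006 0.0002] q7 0.18 w 0.449 F [ 0.   0.4 -0.2] g 0.0
cm [-0.02  0.01  7.18] twist -0.002
handle front/back at u=230 [0.51636623 0.01604131 0.008     ] [0.53928307 0.01412721 0.015     ] butt [0.52562    0.07256301 0.011     ]
org front [ 0.57714598 -0.1215381   0.045     ] [0.56321961 0.1147087  0.045     ]
```

View pics/m7.png

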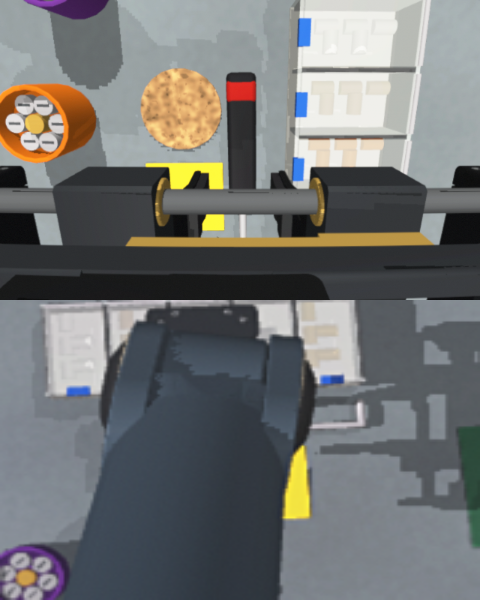

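The handle lies at u≈241, midway between the finger faces at 208 and 272. Descend.

Request:
apply_moves(
  series=[
    {"xyz": [0, 0, 1], "twist": 0},
    {"xyz": [0, 0, 1], "twist": 0},
    {"xyz": [0, 0, 1], "twist": 0},
    {"xyz": [0, 0, 1], "twist": 0},
    {"xyz": [0, 0, 1], "twist": 0},
    {"xyz": [0, 0, 0.7], "twist": 0},
    {"xyz": [0, 0, 0.5], "twist": 0},
    {"xyz": [0, 0, 0.4], "twist": 0},
    {"xyz": [0, 0, 0.2], "twist": 0},
    {"xyz": [0, 0, 0.2], "twist": 0},
  ],
)

```text
time_s: 28.5
position: [0.528, -0.0038, -0.0304]
tool_rot: [0.69, 0.724, 0.0, 0.0]
wrist_force: [-0.4, -1.0, 0.2]
width: 0.451
gripper_force: 0.0
```

Request:
apply_moves(
  series=[
    {"xyz": [0, 0, 0.1], "twist": 0},
    {"xyz": [0, 0, 0], "twist": 0},
    {"xyz": [0, 0, 0], "twist": 0},
    {"xyz": [0, 0, 0], "twist": 0},
    {"xyz": [0, 0, 0], "twist": 0},
    {"xyz": [0, 0, 0], "twist": 0},
    {"xyz": [0, 0, 0], "twist": 0},
    {"xyz": [0, 0, 0], "twist": 0},
    {"xyz": [0, 0, 0], "twist": 0},
    {"xyz": [0, 0, 0], "twist": 0},
  ],
  grip=1,
)

```text
time_s: 29.5
position: [0.528, -0.0038, -0.0313]
tool_rot: [0.69, 0.724, 0.0, 0.0]
wrist_force: [0.7, 0.0, 2.5]
width: 0.274
gripper_force: 30.0
```

```bash
python3 -c "
from h import *
delta(.528,-.004,.03,2.8)
"
```

```text
t 29.5 pos [ 0.528  -0.0038 -0.0313] phi 2.69 tilt [0.0006 0.0001] q7 0.23 w 0.274 F [0.7 0.  2.5] g 30.0
cm [-0.02  0.   -6.13] twist -0.002
```

Request:
apply_moves(
  series=[
    {"xyz": [0, 0, -0.5], "twist": 0},
    {"xyz": [0, 0, -1], "twist": 0},
    {"xyz": [0, 0, -1.5], "twist": 0},
    {"xyz": [0, 0, -1.5], "twist": 0},
    {"xyz": [0, 0, -1.5], "twist": 0},
    {"xyz": [0, 0, -1], "twist": 0},
    {"xyz": [0, 0, 0], "twist": 0.06},
    {"xyz": [0, 0, 0], "twist": 0.06},
    {"xyz": [0, 0, 0], "twist": 0.06},
    {"xyz": [0, 0, 0], "twist": 0.05},
  ],
)

```text
time_s: 30.5
position: [0.5273, -0.0038, 0.0387]
tool_rot: [0.769, 0.639, -0.0, -0.0]
wrist_force: [-0.0, 0.3, -0.6]
width: 0.272
gripper_force: 30.0
```

```bash
python3 -c "
from h import *
delta(.5092,.3418,.0387,-10.6)
s=load('w5');print('butt',ray(s,(321.5,97),.013))
im=s['image'];print(im[88:106,321].tolist())
s=load('top0');print([ray(s,p,.013) for p in((284,213.5),)])
"
```

```text
t 30.5 pos [ 0.5273 -0.0038  0.0387] phi -10.61 tilt [-0.0005  0.0002] q7 -0.01 w 0.272 F [-0.   0.3 -0.6] g 30.0
cm [ 3.363e+01 -8.140e+00  1.000e-02] twist -0.0
butt [0.52569667 0.06912402 0.013     ]
[[149, 156, 158], [149, 156, 158], [150, 156, 158], [150, 156, 158], [149, 155, 158], [149, 158, 159], [148, 156, 157], [134, 142, 143], [87, 91, 92], [46, 47, 47], [43, 42, 44], [44, 43, 45], [45, 45, 48], [47, 47, 49], [46, 46, 48], [46, 47, 49], [47, 48, 50], [46, 47, 50]]
[array([0.52317697, 0.06778393, 0.013     ])]
```

Request:
apply_moves(
  series=[
    {"xyz": [1, -0.2, 0], "twist": 0},
    {"xyz": [2, -0.5, 0], "twist": 0},
    {"xyz": [2.5, -0.6, 0], "twist": 0},
    {"xyz": [2.5, -0.6, 0], "twist": 0},
    {"xyz": [2.5, -0.6, 0], "twist": 0},
    {"xyz": [2.5, -0.6, 0], "twist": 0},
    {"xyz": [2.5, -0.6, 0], "twist": 0},
    {"xyz": [2.5, -0.6, 0], "twist": 0},
    {"xyz": [2.5, -0.6, 0], "twist": 0},
    {"xyz": [2.5, -0.6, 0], "twist": 0},
  ],
)

```text
time_s: 31.5
position: [0.5146, 0.2343, 0.0386]
tool_rot: [0.768, 0.64, -0.0, -0.0]
wrist_force: [0.3, 0.2, -2.3]
width: 0.268
gripper_force: 30.0
```

Request:
apply_moves(
  series=[
    {"xyz": [2.5, -0.6, 0], "twist": 0},
    {"xyz": [2.5, -0.6, 0], "twist": 0},
    {"xyz": [2.4, -0.6, 0], "twist": 0},
    {"xyz": [2, -0.5, 0], "twist": 0},
    {"xyz": [1, -0.3, 0], "twist": 0},
    {"xyz": [0.2, 0, 0], "twist": 0},
    {"xyz": [0, 0, 0], "twist": 0},
    {"xyz": [0, 0, 0], "twist": 0},
    {"xyz": [0, 0, 0], "twist": 0},
    {"xyz": [0, 0, 0], "twist": 0},
  ],
)

```text
time_s: 32.5
position: [0.5095, 0.3403, 0.0386]
tool_rot: [0.769, 0.639, -0.0, 0.0]
wrist_force: [0.1, -0.3, -1.3]
width: 0.272
gripper_force: 30.0
```

```bash
python3 -c "
from h import *
delta(.5092,.3418,-.0283,-10.6)
"
```

```text
t 32.5 pos [0.5095 0.3403 0.0386] phi -10.57 tilt [-0.     -0.0002] q7 -0.61 w 0.272 F [ 0.1 -0.3 -1.3] g 30.0
cm [ 0.14 -0.05  6.69] twist 0.001
```

Request:
apply_moves(
  series=[
    {"xyz": [0.1, 0, 0.6], "twist": 0},
    {"xyz": [0, 0, 1], "twist": 0},
    {"xyz": [0, 0, 1.2], "twist": 0},
    {"xyz": [0, 0, 1.2], "twist": 0},
    {"xyz": [0, 0, 1], "twist": 0},
    {"xyz": [0, 0, 0.7], "twist": 0},
    {"xyz": [0, 0, 0.4], "twist": 0},
    {"xyz": [0, 0, 0.3], "twist": 0},
    {"xyz": [0, 0, 0.2], "twist": 0},
    {"xyz": [0, 0, 0.1], "twist": 0},
  ],
)

```text
time_s: 33.5
position: [0.5095, 0.3424, -0.0282]
tool_rot: [0.769, 0.64, 0.0, -0.0]
wrist_force: [-1.7, -0.2, 6.5]
width: 0.274
gripper_force: 30.0
```

Request:
apply_moves(
  series=[
    {"xyz": [0, 0, 0], "twist": 0},
    {"xyz": [0, 0, 0], "twist": 0},
    {"xyz": [0, 0, 0], "twist": 0},
    {"xyz": [0, 0, 0], "twist": 0},
    {"xyz": [0, 0, 0], "twist": 0},
    {"xyz": [0, 0, 0], "twist": 0},
    {"xyz": [0, 0, -1], "twist": 0},
    {"xyz": [0, 0, -2], "twist": 0},
    {"xyz": [0, 0, -2.5], "twist": 0},
    {"xyz": [0, 0, -2.5], "twist": 0},
  ],
  grip=0.5,
)

```text
time_s: 34.5
position: [0.5094, 0.3422, 0.0529]
tool_rot: [0.769, 0.639, 0.0, 0.0]
wrist_force: [0.3, -0.2, -0.1]
width: 0.498
gripper_force: 0.0
```

```bash
python3 -c "
from h import *
delta(.486,-.3695,.085,-87.1)
"
```

```text
t 34.5 pos [0.5094 0.3422 0.0529] phi -10.5 tilt [0.0001 0.    ] q7 -0.62 w 0.498 F [ 0.3 -0.2 -0.1] g 0.0
cm [-70.4   10.67  -3.21] twist 1.337
```

Request:
apply_moves(
  series=[
    {"xyz": [-1, 0, -2], "twist": 0},
    {"xyz": [-2, 0, -1.2], "twist": 0},
    {"xyz": [-3, 0.5, 0], "twist": 0},
    {"xyz": [-3.5, 0.5, 0], "twist": 0},
    {"xyz": [-3.5, 0.5, 0], "twist": 0},
    {"xyz": [-3.5, 0.5, 0], "twist": 0},
    {"xyz": [-3.5, 0.5, 0], "twist": 0},
    {"xyz": [-3.5, 0.5, 0], "twist": 0},
    {"xyz": [-3.5, 0.5, 0], "twist": 0},
    {"xyz": [-3.5, 0.5, 0], "twist": 0},
  ],
  grip=0.1,
)

```text
time_s: 35.5
position: [0.4932, 0.0337, 0.0844]
tool_rot: [0.769, 0.64, 0.001, 0.0]
wrist_force: [0.5, 0.2, -0.7]
width: 0.901
gripper_force: 0.0
```

Request:
apply_moves(
  series=[
    {"xyz": [-3.5, 0.6, 0], "twist": 0},
    {"xyz": [-3.5, 0.6, 0], "twist": 0},
    {"xyz": [-3.5, 0.6, 0], "twist": 0},
    {"xyz": [-3.5, 0.6, 0], "twist": 0},
    {"xyz": [-3.5, 0.6, 0], "twist": 0},
    {"xyz": [-3.5, 0.6, 0], "twist": 0},
    {"xyz": [-3.5, 0.6, 0], "twist": 0},
    {"xyz": [-3.5, 0.6, 0], "twist": 0},
    {"xyz": [-3.5, 0.6, 0], "twist": 0},
    {"xyz": [-3, 0.6, 0], "twist": 0},
  ],
)

```text
time_s: 36.5
position: [0.4891, -0.3173, 0.0844]
tool_rot: [0.769, 0.639, 0.0, 0.001]
wrist_force: [-0.7, 0.6, 0.0]
width: 0.905
gripper_force: 0.0
```

Request:
apply_moves(
  series=[
    {"xyz": [-2, 0, 0], "twist": 0.14},
    {"xyz": [0, 0, 0], "twist": 0.14},
    {"xyz": [0, 0, 0], "twist": 0.14},
    {"xyz": [0, 0, 0], "twist": 0.14},
    {"xyz": [0, 0, 0], "twist": 0.14},
    {"xyz": [0, 0, 0], "twist": 0.14},
    {"xyz": [0, 0, 0], "twist": 0.14},
    {"xyz": [0, 0, 0], "twist": 0.14},
    {"xyz": [0, 0, 0], "twist": 0.14},
    {"xyz": [0, 0, 0], "twist": 0.08},
  ],
)

```text
time_s: 37.5
position: [0.4861, -0.3345, 0.0841]
tool_rot: [1.0, 0.022, 0.0, -0.0]
wrist_force: [0.6, 0.3, -1.2]
width: 0.896
gripper_force: 0.0
```

```bash
python3 -c "
from h import *
delta(.486,-.3695,-.0213,-87.1)
s=snap('top','t6');w=snap('wrist','w6')['image']
cv2.imwrite('pics/m8.png',np.vstack([cv2.resize(s['image'][170:280,90:250],(640,340),interpolation=2)[:340],cv2.resize(w,(400,250)).repeat(1,0) if 0 else cv2.copyMakeBorder(cv2.resize(w,(416,260)),0,0,0,224,0)])[:,:,::-1])
"
```

```text
t 37.5 pos [ 0.4861 -0.3345  0.0841] phi -87.49 tilt [0.0007 0.0002] q7 -0.49 w 0.896 F [ 0.6  0.3 -1.2] g 0.0
cm [-0.17  3.5  10.54] twist -0.007
```

View pics/m8.png

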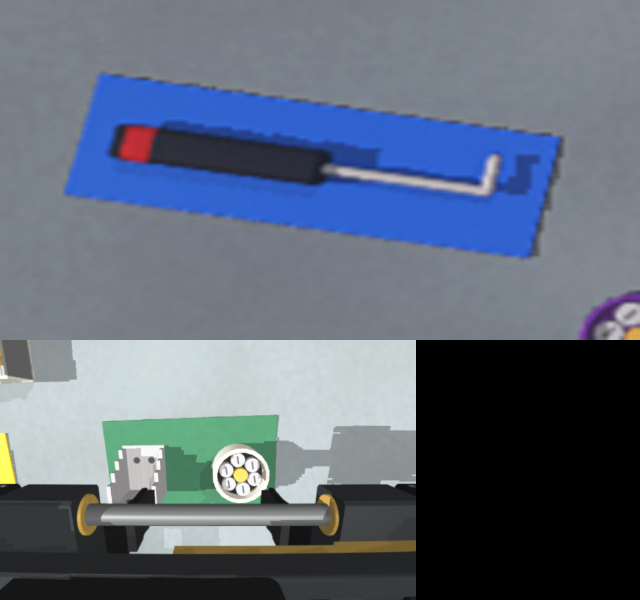

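Upper panel: the key lies on the blue mat from butt (113,139) to elbow (492,187), with mat corners (100,72), (562,136), (530,258) and (66,193). Lower panel: bracket and ramekin stand upright on the green mat. I'll measure the key's offset.

```bash
python3 -c "
from h import *
s=load('t6')
f=lambda u,v,z:ray(s,(90+(u+.5)/4-.5,170+(v+.5)/(340/110)-.5),z)[:2]
m=np.array([f(u,v,.003) for u,v in((100,72),(562,136),(530,258),(66,193))]);c=m.mean(0)
b=f(112,141,.014);e=f(492,187,.014);h=f(325,168,.014)
ax=(m[0]-m[1]+m[3]-m[2]);ax/=np.linalg.norm(ax);k=(b-e)/np.linalg.norm(b-e)
print(c,np.degrees(np.arctan2(ax[1],ax[0])),np.degrees(np.arctan2(k[1],k[0])),np.linalg.norm(b-e),np.linalg.norm(b-h))
o=b-.1*k;o2=e+.1*k
for q in(o,o2,h+.01*k):d=q-c;print('along',d@ax,'across',d@[-ax[1],ax[0]])
"
```

```text
[0.50467005 0.31456819] 79.46603413676414 80.77341896863054 0.2017166566934284 0.1129317997649107
along 0.003920362316874103 across 0.0005846912808892181
along 0.0022041525089124296 across 0.0005455237158822897
along 0.0009729777701407004 across 0.001377637225947039
```

The key is within about 3 mm and 1.3° of centred, which is good. Now the ramekin goes back.

Request:
apply_moves(
  series=[
    {"xyz": [-0.2, 1.5, 0], "twist": 0},
    {"xyz": [0, 2, 1], "twist": 0},
    {"xyz": [0, 0, 1.8], "twist": 0},
    {"xyz": [0, 0, 1.8], "twist": 0},
    {"xyz": [0, 0, 1.8], "twist": 0},
    {"xyz": [0, 0, 1.7], "twist": 0},
    {"xyz": [0, 0, 1.2], "twist": 0},
    {"xyz": [0, 0, 0.7], "twist": 0},
    {"xyz": [0, 0, 0.4], "twist": 0},
    {"xyz": [0, 0, 0.2], "twist": 0},
  ],
)

```text
time_s: 38.6
position: [0.4856, -0.3699, -0.0226]
tool_rot: [1.0, 0.024, 0.0, 0.0]
wrist_force: [-0.0, -0.0, 0.1]
width: 0.896
gripper_force: 0.0
```

Request:
apply_moves(
  series=[
    {"xyz": [0, 0, 0], "twist": 0},
    {"xyz": [0, 0, 0], "twist": 0},
    {"xyz": [0, 0, 0], "twist": 0},
    {"xyz": [0, 0, 0], "twist": 0},
    {"xyz": [0, 0, 0], "twist": 0},
    {"xyz": [0, 0, 0], "twist": 0},
    {"xyz": [0, 0, 0], "twist": 0},
    {"xyz": [0, 0, 0], "twist": 0},
    {"xyz": [0, 0, 0], "twist": 0},
    {"xyz": [0, 0, 0], "twist": 0},
  ],
  grip=1,
)

```text
time_s: 39.6
position: [0.4858, -0.37, -0.0221]
tool_rot: [1.0, 0.024, 0.0, 0.0]
wrist_force: [-0.4, 0.5, 5.4]
width: 0.681
gripper_force: 30.0
```

```bash
python3 -c "
from h import *
delta(.4736,.0347,.068,-87.1)
"
```

```text
t 39.6 pos [ 0.4858 -0.37   -0.0221] phi -87.26 tilt [ 0.0007 -0.0002] q7 -0.34 w 0.681 F [-0.4  0.5  5.4] g 30.0
cm [  0.72 -40.48  -9.02] twist -0.003
```

Request:
apply_moves(
  series=[
    {"xyz": [0, 0, -0.5], "twist": 0},
    {"xyz": [0, 0, -1], "twist": 0},
    {"xyz": [0, 0, -1.5], "twist": 0},
    {"xyz": [0, 0, -1.5], "twist": 0},
    {"xyz": [0, 0, -1.5], "twist": 0},
    {"xyz": [0, 0, -1.5], "twist": 0},
    {"xyz": [0, 0, -1], "twist": 0},
    {"xyz": [0, -0.5, -0.5], "twist": 0},
    {"xyz": [0, -1, 0], "twist": 0},
    {"xyz": [0, -1.5, 0], "twist": 0},
  ],
)

```text
time_s: 40.6
position: [0.4835, -0.339, 0.0671]
tool_rot: [1.0, 0.024, -0.0, -0.0]
wrist_force: [0.7, 0.3, -1.3]
width: 0.682
gripper_force: 30.0
```

Request:
apply_moves(
  series=[
    {"xyz": [0, -2, 0], "twist": 0},
    {"xyz": [0, -2.5, 0], "twist": 0},
    {"xyz": [0, -2.5, 0], "twist": 0},
    {"xyz": [0, -2.5, 0], "twist": 0},
    {"xyz": [0, -2.5, 0], "twist": 0},
    {"xyz": [0, -2.5, 0], "twist": 0},
    {"xyz": [0, -2.5, 0], "twist": 0},
    {"xyz": [0, -2.5, 0], "twist": 0},
    {"xyz": [0, -2.5, 0], "twist": 0},
    {"xyz": [0, -2.5, 0], "twist": 0},
  ],
)

```text
time_s: 41.6
position: [0.4711, -0.093, 0.0669]
tool_rot: [1.0, 0.024, -0.001, -0.0]
wrist_force: [0.2, -0.1, -2.0]
width: 0.679
gripper_force: 30.0
```

Request:
apply_moves(
  series=[
    {"xyz": [0, -2.5, 0], "twist": 0},
    {"xyz": [0.2, -2.5, 0], "twist": 0},
    {"xyz": [0.2, -2.5, 0], "twist": 0},
    {"xyz": [0.3, -2.2, 0], "twist": 0},
    {"xyz": [0, -1.8, 0], "twist": 0},
    {"xyz": [0, -1, 0], "twist": 0},
    {"xyz": [0, -0.5, 0], "twist": 0},
    {"xyz": [0, 0, 0], "twist": 0},
    {"xyz": [0, 0, 0], "twist": 0},
    {"xyz": [0, 0, 0], "twist": 0},
  ],
)

```text
time_s: 42.6
position: [0.4731, 0.0341, 0.0676]
tool_rot: [1.0, 0.023, 0.0, 0.0]
wrist_force: [-0.3, -0.2, -2.1]
width: 0.683
gripper_force: 30.0
```

```bash
python3 -c "
from h import *
delta(.4736,.0347,-.0221,-87.1)
"
```

```text
t 42.6 pos [0.4731 0.0341 0.0676] phi -87.36 tilt [ 0.0002 -0.0001] q7 -1.16 w 0.683 F [-0.3 -0.2 -2.1] g 30.0
cm [ 0.05 -0.06  8.97] twist -0.005
```

Request:
apply_moves(
  series=[
    {"xyz": [0, 0, 0.5], "twist": 0},
    {"xyz": [0, 0, 1.3], "twist": 0},
    {"xyz": [0, 0, 1.5], "twist": 0},
    {"xyz": [0, 0, 1.5], "twist": 0},
    {"xyz": [0, 0, 1.5], "twist": 0},
    {"xyz": [0, 0, 1.2], "twist": 0},
    {"xyz": [0, 0, 0.7], "twist": 0},
    {"xyz": [0, 0, 0.4], "twist": 0},
    {"xyz": [0, 0, 0.2], "twist": 0},
    {"xyz": [0, 0, 0.1], "twist": 0},
  ],
)

```text
time_s: 43.6
position: [0.4734, 0.0351, -0.0214]
tool_rot: [1.0, 0.024, 0.0, -0.0]
wrist_force: [-0.2, 0.6, -0.7]
width: 0.684
gripper_force: 30.0
```

Request:
apply_moves(
  series=[
    {"xyz": [0, 0, 0], "twist": 0},
    {"xyz": [0, 0, 0], "twist": 0},
    {"xyz": [0, 0, 0], "twist": 0},
    {"xyz": [0, 0, 0], "twist": 0},
    {"xyz": [0, 0, 0], "twist": 0},
    {"xyz": [0, 0, 0], "twist": 0},
    {"xyz": [0, 0, 0], "twist": 0},
    {"xyz": [0, 0, -1.5], "twist": 0},
    {"xyz": [0, 0, -2.5], "twist": 0},
    {"xyz": [0, 0, -2.5], "twist": 0},
  ],
  grip=0.13,
)

```text
time_s: 44.6
position: [0.4726, 0.0348, 0.044]
tool_rot: [1.0, 0.024, -0.001, 0.0]
wrist_force: [-0.8, 0.3, 0.8]
width: 0.872
gripper_force: 0.0
```

```bash
python3 -c "
from h import *
delta(.4646,-.259,.07,-87.1)
"
```

```text
t 44.6 pos [0.4726 0.0348 0.044 ] phi -87.29 tilt [-0.0012 -0.0006] q7 -1.11 w 0.872 F [-0.8  0.3  0.8] g 0.0
cm [-2.19 29.31 -2.58] twist -0.003
```

Request:
apply_moves(
  series=[
    {"xyz": [0, 1, -2], "twist": 0},
    {"xyz": [-0.2, 2.5, -0.6], "twist": 0},
    {"xyz": [-0.2, 3, 0], "twist": 0},
    {"xyz": [-0.3, 3, 0], "twist": 0},
    {"xyz": [-0.3, 3, 0], "twist": 0},
    {"xyz": [-0.3, 3, 0], "twist": 0},
    {"xyz": [-0.3, 3, 0], "twist": 0},
    {"xyz": [-0.3, 3, 0], "twist": 0},
    {"xyz": [-0.3, 3, 0], "twist": 0},
    {"xyz": [0, 2.5, 0], "twist": 0},
  ],
  grip=0.15,
)

```text
time_s: 45.6
position: [0.4633, -0.2374, 0.0695]
tool_rot: [1.0, 0.023, -0.0, 0.0]
wrist_force: [0.5, -0.4, 0.3]
width: 0.849
gripper_force: 0.0
```

Request:
apply_moves(
  series=[
    {"xyz": [0, 1.5, 0], "twist": 0},
    {"xyz": [0, 0.8, 0], "twist": 0},
    {"xyz": [0, 0, 0], "twist": 0},
    {"xyz": [0, 0, 0], "twist": 0},
    {"xyz": [0, 0, 0], "twist": 0},
    {"xyz": [0, 0, 0], "twist": 0},
    {"xyz": [0, 0, 0], "twist": 0},
    {"xyz": [0, 0, 0], "twist": 0},
    {"xyz": [0, 0, 0], "twist": 0},
    {"xyz": [0, 0, 0], "twist": 0},
  ],
)

```text
time_s: 46.6
position: [0.4651, -0.2586, 0.0695]
tool_rot: [1.0, 0.024, 0.0, -0.0]
wrist_force: [0.3, 0.7, -1.0]
width: 0.849
gripper_force: 0.0
```

```bash
python3 -c "
from h import *
delta(.4646,-.259,-.0172,-87.1)
"
```

```text
t 46.6 pos [ 0.4651 -0.2586  0.0695] phi -87.26 tilt [0.     0.0001] q7 -0.57 w 0.849 F [ 0.3  0.7 -1. ] g 0.0
cm [-0.06  0.04  8.67] twist -0.003
```

Request:
apply_moves(
  series=[
    {"xyz": [0, 0, 1], "twist": 0},
    {"xyz": [0, 0, 1.5], "twist": 0},
    {"xyz": [0, 0, 1.5], "twist": 0},
    {"xyz": [0, 0, 1.5], "twist": 0},
    {"xyz": [0, 0, 1.2], "twist": 0},
    {"xyz": [0, 0, 1], "twist": 0},
    {"xyz": [0, 0, 0.6], "twist": 0},
    {"xyz": [0, 0, 0.3], "twist": 0},
    {"xyz": [0, 0, 0], "twist": 0},
    {"xyz": [0, 0, 0], "twist": 0},
  ],
)

```text
time_s: 47.6
position: [0.4655, -0.2589, -0.0161]
tool_rot: [1.0, 0.024, 0.0, 0.0]
wrist_force: [0.0, 0.2, -0.4]
width: 0.854
gripper_force: 0.0
```

Request:
apply_moves(
  series=[
    {"xyz": [0, 0, 0], "twist": 0},
    {"xyz": [0, 0, 0], "twist": 0},
    {"xyz": [0, 0, 0], "twist": 0},
    {"xyz": [0, 0, 0], "twist": 0},
    {"xyz": [0, 0, 0], "twist": 0},
    {"xyz": [0, 0, 0], "twist": 0},
    {"xyz": [0, 0, 0], "twist": 0},
    {"xyz": [0, 0, 0], "twist": 0},
    {"xyz": [0, 0, 0], "twist": 0},
    {"xyz": [0, 0, 0], "twist": 0},
  ],
  grip=1,
)

```text
time_s: 48.6
position: [0.4652, -0.2585, -0.0164]
tool_rot: [1.0, 0.024, 0.0, -0.0]
wrist_force: [-0.4, 1.1, 4.4]
width: 0.573
gripper_force: 30.0
```

```bash
python3 -c "
from h import *
delta(.4652,-.0493,.034,-87.1)
"
```

```text
t 48.6 pos [ 0.4652 -0.2585 -0.0164] phi -87.26 tilt [0.0002 0.0003] q7 -0.46 w 0.573 F [-0.4  1.1  4.4] g 30.0
cm [  1.   -20.9   -5.03] twist -0.003
```

Request:
apply_moves(
  series=[
    {"xyz": [0, 0, -0.5], "twist": 0},
    {"xyz": [0, 0, -1], "twist": 0},
    {"xyz": [0, 0, -1.5], "twist": 0},
    {"xyz": [0, -0.5, -1.5], "twist": 0},
    {"xyz": [0, -1.5, -0.5], "twist": 0},
    {"xyz": [0, -2, 0], "twist": 0},
    {"xyz": [0.2, -2.5, 0], "twist": 0},
    {"xyz": [0.3, -2.5, 0], "twist": 0},
    {"xyz": [0.3, -2.5, 0], "twist": 0},
    {"xyz": [0.3, -2.5, 0], "twist": 0},
  ],
)

```text
time_s: 49.6
position: [0.4698, -0.1174, 0.0345]
tool_rot: [1.0, 0.024, 0.001, -0.0]
wrist_force: [-0.4, 0.4, -2.0]
width: 0.571
gripper_force: 30.0
```

Request:
apply_moves(
  series=[
    {"xyz": [0, -2.5, 0], "twist": 0},
    {"xyz": [0, -2, 0], "twist": 0},
    {"xyz": [0, -1.4, 0], "twist": 0},
    {"xyz": [0, -0.8, 0], "twist": 0},
    {"xyz": [0, -0.2, 0], "twist": 0},
    {"xyz": [0, 0, 0], "twist": 0},
    {"xyz": [0, 0, 0], "twist": 0},
    {"xyz": [0, 0, 0], "twist": 0},
    {"xyz": [0, 0, 0], "twist": 0},
    {"xyz": [0, 0, 0], "twist": 0},
  ],
)

```text
time_s: 50.6
position: [0.4661, -0.0498, 0.0335]
tool_rot: [1.0, 0.024, -0.0, 0.0]
wrist_force: [0.1, -0.4, -2.4]
width: 0.572
gripper_force: 30.0
```

```bash
python3 -c "
from h import *
delta(.466,-.0495,-.0164,-87.1)
"
```

```text
t 50.6 pos [ 0.4661 -0.0498  0.0335] phi -87.3 tilt [-0.     -0.0001] q7 -0.92 w 0.572 F [ 0.1 -0.4 -2.4] g 30.0
cm [-0.01 -0.03  4.99] twist -0.004
```

Request:
apply_moves(
  series=[
    {"xyz": [0, 0, 0.4], "twist": 0},
    {"xyz": [0, 0, 0.8], "twist": 0},
    {"xyz": [0, 0, 1], "twist": 0},
    {"xyz": [0, 0, 1], "twist": 0},
    {"xyz": [0, 0, 0.8], "twist": 0},
    {"xyz": [0, 0, 0.5], "twist": 0},
    {"xyz": [0, 0, 0.3], "twist": 0},
    {"xyz": [0, 0, 0.1], "twist": 0},
    {"xyz": [0, 0, 0], "twist": 0},
    {"xyz": [0, 0, 0], "twist": 0},
  ],
)

```text
time_s: 51.6
position: [0.4664, -0.0494, -0.0152]
tool_rot: [1.0, 0.024, 0.0, -0.0]
wrist_force: [1.0, -0.5, -2.3]
width: 0.574
gripper_force: 30.0
```

Request:
apply_moves(
  series=[
    {"xyz": [0, 0, 0], "twist": 0},
    {"xyz": [0, 0, 0], "twist": 0},
    {"xyz": [0, 0, 0], "twist": 0},
    {"xyz": [0, 0, 0], "twist": 0},
    {"xyz": [0, 0, 0], "twist": 0},
    {"xyz": [0, 0, 0], "twist": 0},
    {"xyz": [0, 0, 0], "twist": 0},
    {"xyz": [0, 0, -1.5], "twist": 0},
    {"xyz": [0, 0, -2.5], "twist": 0},
    {"xyz": [0, 0, -2.5], "twist": 0},
  ],
  grip=0.26,
)

```text
time_s: 52.6
position: [0.4656, -0.0496, 0.05]
tool_rot: [1.0, 0.024, -0.001, 0.0]
wrist_force: [0.7, -0.2, -0.1]
width: 0.743
gripper_force: 0.0
```

Request:
apply_moves(
  series=[
    {"xyz": [0, 0, -2.5], "twist": 0},
    {"xyz": [0, 0, -2.5], "twist": 0},
    {"xyz": [0, 1, -2], "twist": 0},
    {"xyz": [0, 2, -1], "twist": 0},
    {"xyz": [0, 3, 0], "twist": 0},
    {"xyz": [0, 3, 0], "twist": 0},
    {"xyz": [0, 3, 0], "twist": 0},
    {"xyz": [0, 3, 0], "twist": 0},
    {"xyz": [0, 3, 0], "twist": 0},
    {"xyz": [0, 3, 0], "twist": 0},
  ],
)

```text
time_s: 53.6
position: [0.476, -0.2602, 0.1293]
tool_rot: [1.0, 0.024, -0.0, -0.0]
wrist_force: [0.9, 0.4, 0.4]
width: 0.737
gripper_force: 0.0
```

```bash
python3 -c "
from h import *
delta(.466,-.0495,-.0164,-87.1)
s=snap('top','t7')['image']
a=cv2.resize(s[160:270,240:380],(700,550),interpolation=2)
cv2.imwrite('pics/m9.png',a[:,:,::-1])
"
```

```text
t 53.6 pos [ 0.476  -0.2602  0.1293] phi -87.26 tilt [-0.0002  0.0004] q7 -0.64 w 0.737 F [0.9 0.4 0.4] g 0.0
cm [ 1.000e-02 -2.108e+01  1.458e+01] twist -0.003
```

View pics/m9.png

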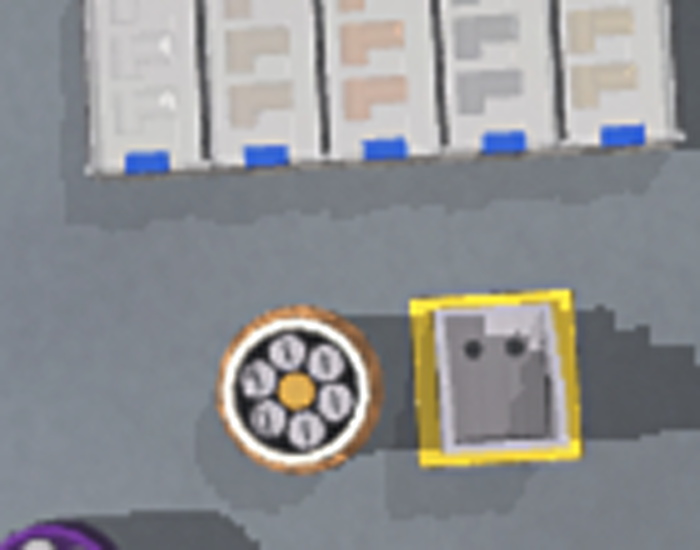

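The ramekin at (296,391) is central on the coaster. The bracket at (503,380) is central on the yellow pad, as at the start. Hand in.

```bash
python3 -c "
from bench import r
print(r.finish_job())"
```

```text
the job is handed in; nothing more can be done
None
```

The job is done and handed in at about 54 s: the hex key lies on the blue mat, about 3 mm and 1.3° off centred, and the ramekin and bracket are back upright on the middle of the coaster and the pad; I gave the mug and work light no final check, but no move went near them.

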